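Dock the key pad under the lip and hold it pressed on its contacts

ROBOT

A 7-joint arm with a two-finger parallel gripper is mounted at the origin on the work surface. World frame = base frame: x ahead of the robot, y to its left, z up, the work surface at z = 0. Lengths are in m, angles in rad, forces in N, time in s.
With the tool pointing down it reaches from about 0.425 to 0.825 m from the base axis. Payload 3.6 kg.
Tool frame: the origin (TCP) lies where the fingers leave the gripper's body, on its centre line; the fingertips stand 73 mm ahead of it and the grasp point (between the pads) lies 54 mm ahead of it; z points along the fingers, y is the line along which they close (so a half turn about z gives the same grasp; the last joint's range is limited). The gripper opens to 85 mm and grips with 20 to 120 N. Pads are 22 mm wide; open, the fingers measure 114 mm over their backs; the gripper's body (76 mm by 85 mm) begins 54 mm behind the grasp point. The pads swing forward as they close: fully open they stand 13 mm farther back than shut.
Start: joints at [-1.341, 0.615, -0.013, 1.423, 0.008, 1.103, -0.04], TCP at [0.165, 0.629, 0.304] pointing down, gripper open.
Joint ranges: [-3.12, 3.12], [-0.3, 2.06], [-1.34, 1.32], [0.26, 2.42], [-1.36, 4.5], [0.01, 1.98], [-2.84, 2.84]. Speed limits (rad/s): [2.79, 2.79, 3.14, 3.14, 3.14, 3.14, 3.14].

INTERFACE

Orientations are given as a unit quaternion [x, y, z, w].
In Python, from station import arm, snapshot, camera_info, ticket gives the robot as it stands. Calls block until the motion is done:
- arm.movep(position, orientation): joint-space move of the TCP to a pose.
- arm.line_to(position, velocity=0.15, ori=None): straight line of the TCP; ori=None keeps the orientation; velocity is the mean speed in m/s.
- arm.move_j(angles): joint-space move.
- arm.move_gripper(opening, effort=None): opening from 0.0 (shut) to 1.0 (fully open); effort is the grip in N (None keeps the last); returns when the fingers have stopped.
- arm.pause(seconds).
- arm.ik(position, orientation): joint angles nearest the present ones, or None.
- snapshot(name): name is "side" or "top" or "wrist"; returns the picture (480x640x3 uint8, blue, green, red); there is no depth.
- camera_info(name): a dict with "fx", "fy", "cx", "cy" (pixels), "dist_coeffs" ([k1, k2, p1, p2, k3] as OpenCV has them; the pictures are not rectified), "R" (3x3) and "t" (3): a world point X has camera coordinates R X + t; the wrist camera has in their place "T_tool_cam" (4x4, takes a point from camera to tool coordinates, whose origin is the TCP and whose axes are the flange's). Camera axes: x right, y down, z forward; pixel columns grow to the right and rows downward; lengths in m; the calibration is good to about 2 mm. A picture is of the moment at which its call begins: read the wrist's pose just before it. camera_info takes no time and is no camera call.
A pose or a line that the arm cannot do raises arm.MotionError and nothing moves.
- ticket.finish_job(): hands the job in; it is judged then, once.
Readings, each from a call of its own:
- arm.read_time(): time.
- arm.read_joint_positions(): joint angles.
- arm.read_dq(): joint speeds.
- arm.read_effort(): joint torques, N m.
- arm.read_tool_pos(): TCP position.
- arm.read_eef_rot(): TCP orientation.
- arm.read_ft_force(): force on the tool from outside, world axes, zero at the start.
- arm.read_wrist_torque(): the same for the moment, N m.
- arm.read_opening(): opening from 0.0 (shut) to 1.0 (fully open).
- arm.read_finger_force(): force on a finger pad.
Only numpy, scipy, OpenCV 4.12 (cv2) and the standard library are available. Lean on these libraries where they do the work, as an engineer would, in place of code of your own. Each camera call takes 0.05 s, during which the arm holds its last target. There are 200 camera calls.

TASK

Set the small key pad on the sloped dock, its blank front bezel facing down the slope, and then slide it down under the dock's front lip, pushing back the sprung contact bar, until it is fully home against the stop. The bar pushes it out again if you let go, so finish while still holding the pad pressed home. Leave the drive, keyboard, mouse and mug where they are.

Things in the scene. Friction and masses are not known exactly. Their poses are not given: they have to be found in the camera images.
- pad: key pad: black case 100 (its x) x 56 (y) x 22 mm thick, 0.13 to 0.25 kg, with twelve white keys, 4 rows along x by 3, standing 3 mm above the case. The front 24 mm, at its -x end, is blank bezel; a narrow dark display strip is at the +x end. Starts flat on the table, keys up. Origin: centre of its underside; z: up out of the keys.
- pad_front (a point): middle of the key pad's lower front edge, 50 mm from the pad's origin along its -x; this is the edge that goes under the lip. Same axes as the pad.
- deck: sloped deck of the grey dock, which is fixed on the table. It slopes 0.30 rad, falling to the front. Origin: on its surface at the foot of the stop wall, on the centre line, 24 mm above the table. x: up the slope; y: across; z: out of the surface. 44 mm wide (the pad overhangs 6 mm each side), reaching to x = 120 mm. Home: pad flat on it, axes alike, pad_front at this origin.
- lip (a point): middle of the lower, up-slope edge of the dock's overhanging lip, 16 mm up the slope from the stop wall and 25 mm above the deck (3 mm over the pad's case); axes as the deck. The lip is 4 mm thick, 76 mm wide. Below it the pocket lies between two cheeks 62 mm apart inside, 76 mm outside; the deck is 76 mm wide there, up to 2 mm up-slope of this point.
- bar (a joint): sprung brass contact bar in the pocket, 32 mm wide, 5 to 15 mm above the deck. Value in m: 0 at rest, its face 8 mm up the slope from the stop wall; 0.008 when pushed flush with the wall, which stops the pad. It begins to move at 2 N, takes 5 N at the wall (friction under the pad comes on top), and returns by itself when released.
- drive: flat black portable drive with no keys, 95 x 60 x 13 mm; must stay where it is. Origin: centre of its underside.
- keyboard: green compact keyboard with round keycaps, 115 x 300 x 30 mm, at the far side; must stay where it is. Origin: centre of its underside.
- mouse: grey computer mouse, 105 x 60 x 32 mm; must stay where it is. Origin: centre of its underside.
- mug: white mug, 80 mm across and 90 mm high, handle towards its +y; must stay where it is. Origin: centre of its underside.
Things that resemble listed ones, but are neither listed nor needed, are in the scene too. Leave any orange or purple look-alike of the part that bears deck alone.

How it is judged:
By the outcome, as a careful person would: the job done as asked, in the order asked, and still so for the second after the job is handed in, while the arm keeps its last pose, push and grip.
It also fails if it takes over 40 s, if anything falls off the work surface, if the arm or the gripper's body presses on something with over 40 N, if the wrist force passes 120 N, or if a joint passes its speed limit or range.

## Working session

There is one attempt and no reset: what is moved stays moved. The work goes in short steps, each a Python script; the robot and the scene stay as the last script left them, time stands still between calls to the robot, and variables do not carry over. Pictures are saved under pics/ and viewed, at most 10 in all, crops included, and the job is handed in when it is done.

```bash
mkdir -p pics; ls
python3 - <<'E'
from station import arm, snapshot, camera_info
import cv2, numpy as np
for n in ("top","side"):
    cv2.imwrite(f"pics/{n}0.png", snapshot(n)); c=camera_info(n); print(n,{k:np.round(np.array(v),4).tolist() for k,v in c.items()})
print(camera_info("wrist"), arm.read_eef_rot(), arm.read_time())
E
```

```text
pics
top {'fx': 453.2473, 'fy': 453.2473, 'cx': 320.3571, 'cy': 253.5987, 'dist_coeffs': [-0.0322, 0.0, 0.0, 0.0, 0.0], 'R': [[0.0052, -1.0, -0.0021], [-0.9936, -0.0049, -0.1125], [0.1125, 0.0027, -0.9936]], 't': [-0.0888, 0.5562, 0.8202]}
side {'fx': 529.2706, 'fy': 529.2706, 'cx': 319.6067, 'cy': 237.7937, 'dist_coeffs': [-0.0825, 0.0, 0.0, 0.0, 0.0], 'R': [[0.9829, -0.1842, 0.0018], [-0.1262, -0.6803, -0.722], [0.1342, 0.7094, -0.6919]], 't': [-0.5569, 0.0496, 1.1464]}
{'fx': 333.17225928649333, 'fy': 333.17225928649333, 'cx': 319.1141693035278, 'cy': 239.76420825979315, 'dist_coeffs': array([-0.00761471,  0.        ,  0.        ,  0.        ,  0.        ]), 'T_tool_cam': array([[ 2.87650686e-04, -9.57142555e-01, -2.89617069e-01,
         7.27871317e-02],
       [ 9.99999944e-01,  3.24218634e-04, -7.82853774e-05,
        -5.62959889e-04],
       [ 1.68829517e-04, -2.89617031e-01,  9.57142595e-01,
        -6.99054085e-02],
       [ 0.00000000e+00,  0.00000000e+00,  0.00000000e+00,
         1.00000000e+00]])} [ 1.28013102e-01  9.91771744e-01 -1.19936694e-03 -1.23370397e-04] 0.1
```

View pics/top0.png

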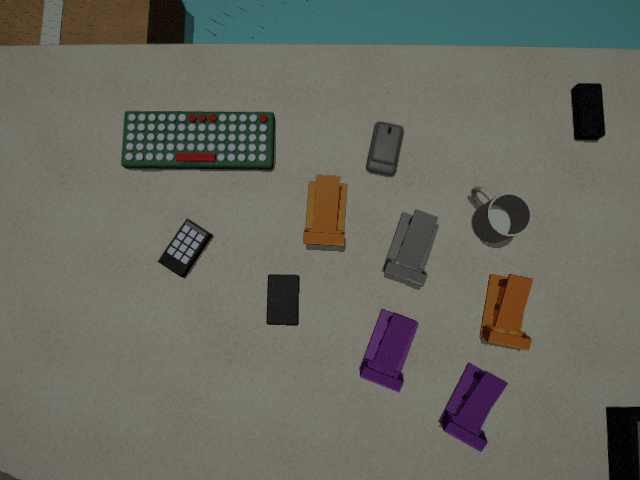

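View pics/side0.png

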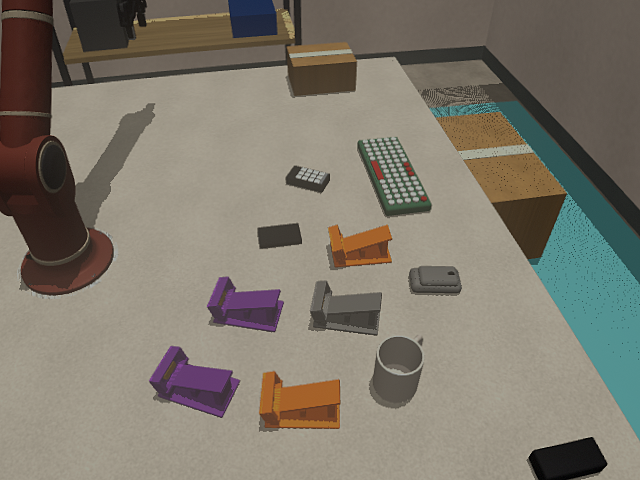

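The top view shows the pad at about (186,247) with its bezel at the lower-left end. The grey dock is at about (410,247), lip towards the robot, deck rising up the image. The drive is at (283,300). The side view agrees. Next I'll get rough positions and check that the poses are reachable.

```bash
cat > h.py <<'E'
from station import arm, snapshot, camera_info, ticket
import cv2, numpy as np
from scipy.spatial.transform import Rotation as Rn
def cam(n):
    c=camera_info(n); K=np.array([[c['fx'],0,c['cx']],[0,c['fy'],c['cy']],[0,0,1]])
    if n!='wrist': R=np.array(c['R']).T; return K,np.array(c['dist_coeffs']),R,-R@np.array(c['t'])
    T=np.array(c['T_tool_cam']); Rt=Rn.from_quat(arm.read_eef_rot()).as_matrix()
    return K,np.array(c['dist_coeffs']),Rt@T[:3,:3],Rt@T[:3,3]+np.array(arm.read_tool_pos())
def cast(px,C,p0,n=(0,0,1)):
    """rays through pixels onto the plane through p0 with normal n"""
    K,d,R,o=C; n=np.array(n,float)
    u=cv2.undistortPoints(np.array(px,np.float64).reshape(-1,1,2),K,d).reshape(-1,2)
    v=np.c_[u,np.ones(len(u))]@R.T
    return o+v*(((np.array(p0)-o)@n)/(v@n))[:,None]
def quat(yaw,pitch=0.):
    """tool x = -(body x), tool z = -(body normal); body yaw, slope pitch (rising along body x)"""
    B=body(yaw,pitch); return Rn.from_matrix(np.c_[-B[:,0],B[:,1],-B[:,2]]).as_quat()
def body(yaw,pitch=0.): return (Rn.from_euler('z',yaw)*Rn.from_euler('y',-pitch)).as_matrix()
E
python3 - <<'E'
from h import *
C=cam('top'); im=cv2.imread('pics/top0.png')
# pad: dark + white keys, blob in window
w=im[200:295,140:230].max(2); m=((w<60)).astype(np.uint8)
m=cv2.morphologyEx(m,cv2.MORPH_CLOSE,np.ones((9,9)))
ct=max(cv2.findContours(m,0,1)[0],key=cv2.contourArea)+np.array([140,200])
r=cv2.minAreaRect(ct); b=cast(cv2.boxPoints(r),C,[0,0,.022]); print(r,b.round(3),b.mean(0))
# dock: rough: lip middle ~ (404,272), deck top end ~(425,213)
p=cast([[405,268],[425,212]],C,[0,0,.05]); print(p)
d=p[1]-p[0]; yd=np.arctan2(d[1],d[0]); print('dock yaw',yd)
e=[b[1]-b[0],b[2]-b[1]]; e=max(e,key=np.linalg.norm); e*=np.sign(e[0]); yp=np.arctan2(e[1],e[0]); print('pad yaw',yp)
for P,q in ((b.mean(0)+[-.05,0,.2],quat(yp)),(p.mean(0)+[0,0,.2],quat(yd)),(p.mean(0)+[0,0,.1],quat(yd,.3)),(p.mean(0)+[0,0,.06],quat(yd,.3))): print(arm.ik(P,q))
E
```

```text
((185.42306518554688, 248.1153564453125), (31.895263671875, 52.419166564941406), 33.6900634765625) [[0.542 0.224 0.022]
 [0.626 0.172 0.022]
 [0.592 0.119 0.022]
 [0.508 0.172 0.022]] [0.56725497 0.17160892 0.022     ]
[[ 0.52878361 -0.24125046  0.05      ]
 [ 0.63336904 -0.28020926  0.05      ]]
dock yaw -0.3565831424150519
pad yaw -0.5554965054648803
[-0.44605064  0.55280806  0.12985643  1.83244224 -0.0985919   0.76254473
  0.7513353 ]
[ 0.17097469  0.66958664  0.37679115  1.54021931 -0.27761506  0.98497765
  1.84230041]
[ 0.41777419  0.69781771 -0.04191356  1.82973622  0.05533529  0.3150075
  1.55390297]
[ 0.51524996  0.76863166 -0.19716303  1.84641256  0.49924606  0.26500166
  1.14223513]
```

Run:
```python
from h import *
def look(P,yaw,n):
    arm.movep(P,quat(yaw)); arm.pause(.2); C=cam('wrist'); im=snapshot('wrist'); cv2.imwrite(f'pics/{n}.png',im); np.savez(f'pics/{n}.npz',*C)
look([.575,-.258,.24],-.357,'dock'); print(arm.read_time())
look([.567,.172,.24],-.555,'pad'); print(arm.read_time())
```

```text
3.7667
5.6
```

View pics/dock.png

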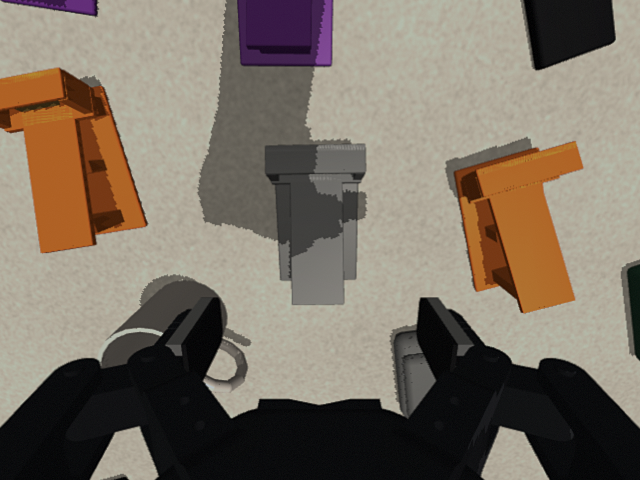

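View pics/pad.png

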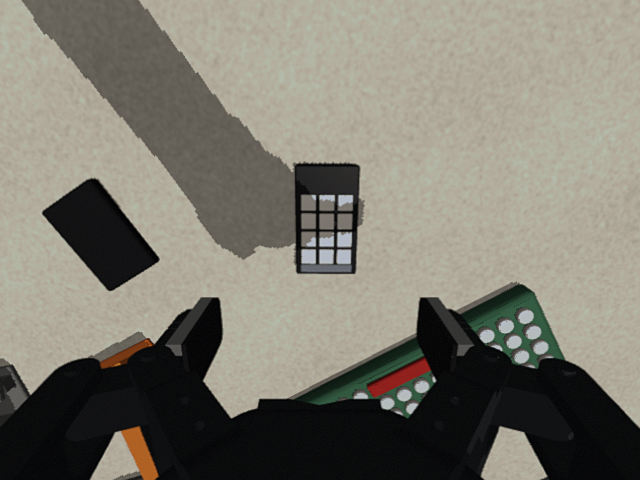

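The wrist view shows the dock with its lip at rows 145–175 (columns 265–366) and its upper end corners at about (292,304) and (344,304). The pad corners are at about (295,164), (360,164), (356,273) and (297,273), bezel on the far (-x) side as wanted. I'll take one enlarged crop of the dock for the edge pixels.

Run:
```python
import cv2,numpy as np
im=cv2.imread('pics/dock.png')[135:315,255:380]
im=np.clip(im.astype(float)*1.5,0,255).astype(np.uint8)
im=cv2.resize(np.rot90(im),None,fx=4,fy=4,interpolation=cv2.INTER_NEAREST) 
cv2.imwrite('pics/dockc.png',im)
```

```text
(no output)
```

View pics/dockc.png

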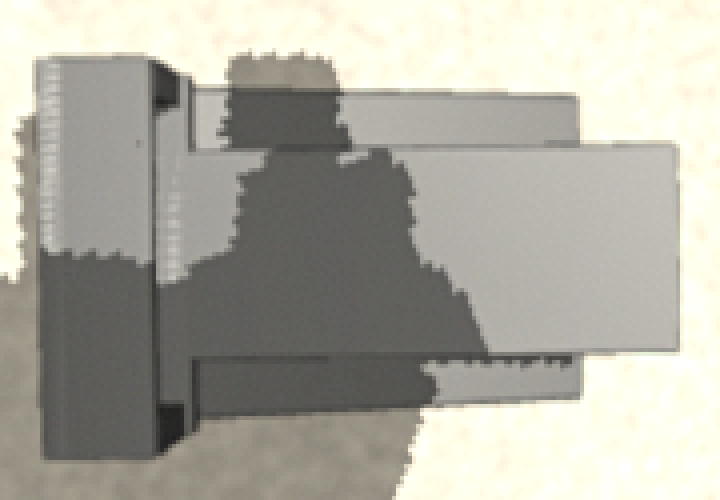

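Run:
```python
from h import *
L=lambda n:[np.load(f'pics/{n}.npz')[f'arr_{i}'] for i in range(4)]
C=L('dock'); s,c=np.sin(.3),np.cos(.3)
obs=[(343.2,304),(291.7,304.2),(342,181.7),(290.3,182),(365,172.0),(264.5,173)]
X=np.array([(.12,-.022,0),(.12,.022,0),(.018,-.022,0),(.018,.022,0),(.016,-.038,.029),(.016,.038,.029)])
loc=X@body(0,.3).T
W=np.array([cast([p],C,[0,0,.024+l[2]])[0] for p,l in zip(obs,loc)])
a,b=loc[:,:2],W[:,:2]; A,B=a-a.mean(0),b-b.mean(0)
# signs of y: check which column is which
for sg in (1,-1):
    A2=A*[1,sg]; H=(A2[:,0]*B[:,1]-A2[:,1]*B[:,0]).sum(),(A2*B).sum(); yaw=np.arctan2(*H)
    R=body(yaw)[:2,:2]; t=b.mean(0)-R@(a.mean(0)*[1,sg]); print('dock',sg,yaw,t,((b-(a*[1,sg])@R.T-t)*1000).round(1).tolist())
C=L('pad'); im=cv2.imread('pics/pad.png')
w=im[150:285,280:375]; m=(w.max(2)<75)|((w.max(2)-w.min(2).astype(int)<12)&(w.max(2)>70)) 
m=cv2.morphologyEx((w.max(2)<60).astype(np.uint8),cv2.MORPH_CLOSE,np.ones((15,15)))
ct=max(cv2.findContours(m,0,1)[0],key=cv2.contourArea)+np.array([280,150])
q=cv2.approxPolyDP(ct,6,True)[:,0]; print(q.tolist(), cv2.boundingRect(ct))
for px in (q,[(295.5,164),(359.5,164),(355.5,272.5),(297,272.5)]):
    if len(px)==4:
        P=cast(px,C,[0,0,.022]); print(P.round(4).tolist(),P.mean(0)); 
        cc,sz,an=cv2.minAreaRect((P[:,:2]*1000).astype(np.float32)); print(sz,an)
```

```text
dock 1 -0.3373219621955462 [ 0.52186772 -0.24163627] [[14.6, 40.7], [-14.8, -41.2], [14.8, 41.5], [-14.6, -40.6], [25.4, 71.1], [-25.3, -71.5]]
dock -1 -0.34273902088861863 [ 0.52195116 -0.24140041] [[0.0, -0.5], [0.0, 0.6], [0.0, -0.1], [-0.0, 0.7], [-0.0, -0.8], [-0.0, -0.0]]
[[296, 164], [297, 272], [354, 272], [358, 166]] (295, 163, 64, 111)
[[0.5125, 0.1814, 0.022], [0.5954, 0.1286, 0.022], [0.6234, 0.1736, 0.022], [0.5417, 0.2251, 0.022]] [0.56825601 0.17718379 0.022     ]
(53.038387298583984, 98.26766967773438) 57.4788703918457
[[0.5123, 0.1811, 0.022], [0.5409, 0.227, 0.022], [0.6246, 0.1746, 0.022], [0.5958, 0.1283, 0.022]] [0.56840681 0.17773556 0.022     ]
(54.462928771972656, 98.91348266601562) 57.93399429321289
```

Run:
```python
from h import *
c=np.array([.5684,.1777,0]); y=-.561; q=quat(y)
g=c+body(y)@[.006,0,0]
arm.move_gripper(.85,60)
arm.movep(g+[0,0,.13],q); arm.line_to(g+[0,0,.079],.08)
print(arm.read_ft_force()); arm.move_gripper(0.3,60); arm.pause(.2)
print(arm.read_opening(),arm.read_finger_force(),arm.read_ft_force(),arm.read_tool_pos())
arm.line_to(g+[0,0,.2],.2); print(arm.read_opening(),arm.read_finger_force(),arm.read_ft_force(),arm.read_time())
C=cam('wrist'); np.savez('pics/held.npz',*C); cv2.imwrite('pics/held.png',snapshot('wrist'))
```

```text
[-0.45220806 -0.12075536 -0.08653431]
0.6373444774987376 65.43072938919067 [-0.14274802  0.03375049  6.52606272] [0.57420017 0.17453459 0.07997627]
0.6382269719847068 64.67699646949768 [-0.46977646  1.32527147 -1.47700947] 8.45
```

View pics/held.png

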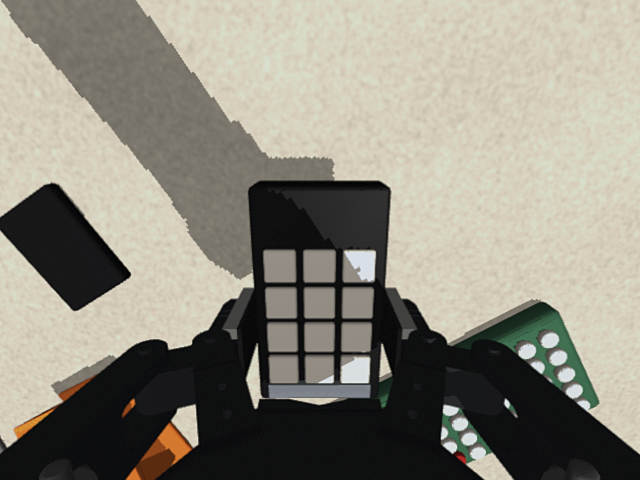

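The pad is held square, with its front top edge at about row 184 (columns 250–390). I'll measure the pad-front offset from the tool, carry the pad to the dock and lower it until it touches.

```bash
cat >> h.py <<'E'
DO=np.array([.5220,-.2414,.024]); DY=-.3427; DB=body(DY,.3); DQ=quat(DY,.3)
def pose(xf,h,y=0.,off=.056): return DO+DB@np.array([xf+off,y,.080+h])
def fd(): return DB.T@np.array(arm.read_ft_force())   # force in deck axes
E
python3 - <<'E'
from h import *
d=np.load('pics/held.npz'); C=[d[f'arr_{i}'] for i in range(4)]
T=np.array(arm.read_tool_pos()); B=body(-.561)
P=cast([(252,187),(388,187),(320,182)],C,T-[0,0,.058]); print(((P-T)@B*1000).round(1))
arm.movep(pose(.034,.05),DQ); arm.pause(.2); f0=fd(); print('free',f0,arm.read_time())
arm.line_to(pose(.034,.006),.08)
for h in np.arange(.005,-.007,-.001):
    arm.line_to(pose(.034,h),.03); f=fd()-f0
    if f[2]>4: break
print(h,f,(np.array(arm.read_tool_pos())-DO)@DB,arm.read_wrist_torque(),arm.read_time())
for n in('side','wrist'): cv2.imwrite(f'pics/{n}1.png',snapshot(n))
s=cv2.imread('pics/side1.png')[200:380,200:440]; w=cv2.imread('pics/wrist1.png')[80:440,160:480]
cv2.imwrite('pics/on.png',np.hstack([cv2.resize(s,(480,360),interpolation=2),w]))
E
```

```text
[[-55.  -26.1 -58. ]
 [-55.1  26.2 -58. ]
 [-56.9   0.1 -58. ]]
free [-0.6787994   0.55741956 -1.12157467] 10.3083
-0.001 [-1.77952197  0.13359698  9.28514926] [ 9.01569555e-02 -6.61043708e-05  8.01568572e-02] [0.38707347 0.63181981 0.0527821 ] 12.7583
```

View pics/on.png

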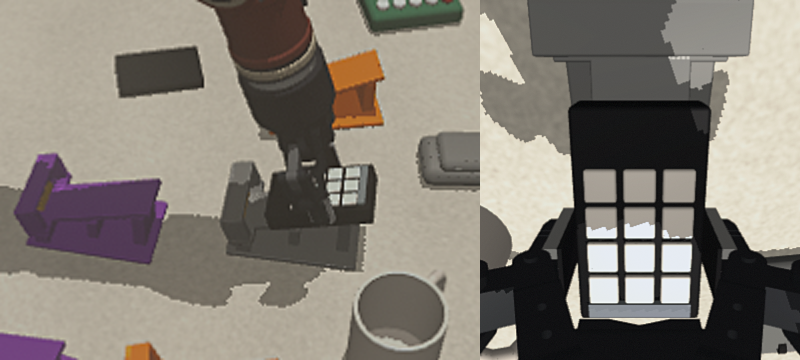

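The pad rests flat on the deck (9 N contact). It is centred on the lip, with the pad centre at column 640 and the lip centre at 640.5 in the composite. Now I'll slide it home while watching the force.

Run:
```python
from h import *
f0=np.array([-.68,.56,-1.12])
def rep(xf): print(round(xf,4),(fd()-f0).round(1),(((np.array(arm.read_tool_pos())-DO)@DB)*1000).round(1),round(arm.read_finger_force(),0))
for xf in (.022,.016,.012,.009): 
    arm.line_to(pose(xf,-.0005),.03); rep(xf)
    if (fd()-f0)[0]>15: break
while xf>-.006:
    xf-=.0015; arm.line_to(pose(xf,-.0005),.03); rep(xf)
    if (fd()-f0)[0]>16: break
print(arm.read_time())
for n in('side','wrist'): cv2.imwrite(f'pics/{n}2.png',snapshot(n))
s=cv2.imread('pics/side2.png')[200:380,200:440]; w=cv2.imread('pics/wrist2.png')[80:440,160:480]
cv2.imwrite('pics/in.png',np.hstack([cv2.resize(s,(480,360),interpolation=2),w]))
```

```text
0.022 [ 2.7 -1.2  6.6] [78.9 -0.3 80.2] 65.0
0.016 [ 3.4 -1.   6.6] [73.  -0.3 80.1] 65.0
0.012 [ 3.7 -0.8  6.5] [69.2 -0.3 80.2] 65.0
0.009 [ 3.3 -0.8  6.6] [66.2 -0.3 80.1] 65.0
0.0075 [ 3.5 -0.9  6.7] [65.  -0.3 80.1] 65.0
0.006 [ 3.7 -0.5  6.1] [63.6 -0.3 80.1] 65.0
0.0045 [ 5.9 -0.8  4.9] [62.7 -0.3 80.1] 65.0
0.003 [ 6.4 -1.4  5. ] [61.5 -0.2 80.2] 65.0
0.0015 [ 6.7 -1.5  5.4] [60.1 -0.2 80.1] 65.0
0.0 [ 6.3 -0.1  5.2] [58.8 -0.2 80.2] 65.0
-0.0015 [ 6.4 -0.1  4.8] [57.5 -0.2 80.2] 65.0
-0.003 [ 6.6 -0.7  4.2] [56.2 -0.2 80.2] 65.0
-0.0045 [ 8.5 -0.2  3.7] [55.3 -0.2 80.2] 65.0
-0.006 [ 9.3 -0.2  2.7] [55.1 -0.2 80.3] 65.0
16.7917
```

View pics/in.png

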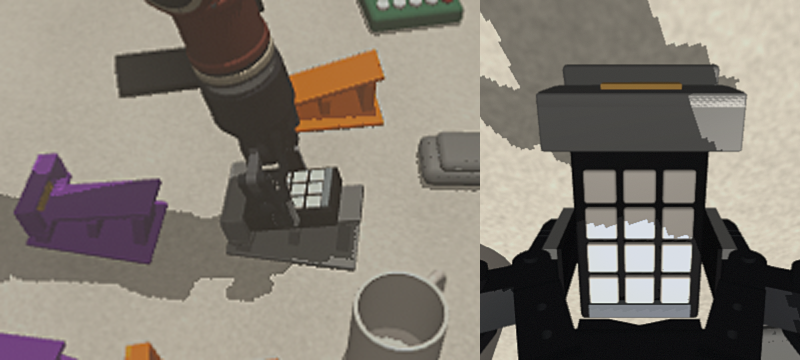

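The bar has moved: force stepped up at tool x ≈ 63 mm and the tool stalled at 55.1 mm, about 8 mm of travel. Its brass shows out of the back of the dock, and the bezel is under the lip. I'll press a little harder to confirm it is against the stop.

Run:
```python
from h import *
f0=np.array([-.68,.56,-1.12])
for xf in (-.009,-.012,-.015,-.018):
    arm.line_to(pose(xf,-.001),.03); arm.pause(.2)
    f=fd()-f0; print(xf,f.round(1),(((np.array(arm.read_tool_pos())-DO)@DB)*1000).round(1),arm.read_opening())
    if f[0]>15: break
C=cam('wrist'); im=snapshot('wrist'); cv2.imwrite('pics/fin.png',im)
# pad front from pad's rear case edge is hidden; check key row position in tool frame against the held view
a,b=[cv2.imread(f'pics/{n}.png')[225:400,255:385].max(2) for n in('held','fin')]
for m in (a,b): k=np.where((m>110).mean(1)>.5)[0]+225; print(k.min(),k.max())
print(arm.read_time())
```

```text
-0.009 [12.3 -0.6  3.7] [54.7 -0.1 80.4] 0.6365259375811699
-0.012 [15.9  0.8  2.2] [54.3 -0.1 80.8] 0.6356966291889372
250 398
251 398
17.8417
```

Run:
```python
from h import *
f0=np.array([-.68,.56,-1.12])
def rep():
    M=Rn.from_quat(arm.read_eef_rot()); e=(Rn.from_quat(DQ).inv()*M).as_rotvec()
    print((fd()-f0).round(1),(((np.array(arm.read_tool_pos())-DO)@DB)*1000).round(1),e.round(4))
rep(); arm.line_to(pose(-.0115,-.003),.03); arm.pause(.4); rep(); arm.pause(1); rep(); print(arm.read_time())
```

```text
[14.5  0.2  3.4] [54.3 -0.  80.8] [ 0.0027 -0.0242 -0.0013]
[12.2  0.3 14.1] [54.4 -0.1 80.1] [ 0.0023 -0.0234 -0.0009]
[13.3 -0.  13.8] [54.4 -0.1 80.1] [ 0.0023 -0.0234 -0.0008]
19.4917
```

The arm's compliance has pitched the tool by 0.024 rad, so I'll command a counter-pitch to keep the pad flat on the deck.

Run:
```python
from h import *
f0=np.array([-.68,.56,-1.12])
def rep():
    M=Rn.from_quat(arm.read_eef_rot()); e=(Rn.from_quat(DQ).inv()*M).as_rotvec()
    p=(np.array(arm.read_tool_pos())-DO)@DB; b=p+DB.T@(M.as_matrix()@[0,0,.08])
    print((fd()-f0).round(1),(p*1000).round(1),(b*1000).round(1),e.round(4))
rep()
for th in (.012,.024):
    q=(Rn.from_quat(DQ)*Rn.from_rotvec([0,th,0])).as_quat()
    arm.line_to(pose(-.0105,-.002),.03,ori=q); arm.pause(.4); rep()
print(arm.read_time())
```

```text
[13.3 -0.  13.8] [54.4 -0.1 80.1] [56.2 -0.3  0.1] [ 0.0023 -0.0234 -0.0008]
[14.  -0.1  8.2] [55.1 -0.1 80.2] [56.  -0.3  0.2] [ 0.0024 -0.0108 -0.0009]
[13.9 -0.5  6. ] [55.8 -0.1 80.2] [55.8 -0.3  0.2] [ 0.0026 -0.0005 -0.0009]
20.7917
```

Run:
```python
from h import *
ticket.finish_job(); print(arm.read_time())
```

```text
the job is handed in; nothing more can be done
the job is handed in; nothing more can be done
```

I set the pad on the grey dock, slid it bezel-first under the lip to the stop, and handed the job in still holding it pressed home at about 14 N, roughly 21 s in; the bar moved about 8 mm, and I never touched the drive, keyboard, mouse or mug.

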